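# Lock in the inspection lamp, extend the boom to its mark and hold

## Robot

A 6-joint arm with a two-finger parallel gripper is mounted at the origin on the work surface. World frame = base frame: x ahead of the robot, y to its left, z up, the work surface at z = 0. Lengths are in mm, angles in degrees, forces in N, time in s.
With the tool pointing down it reaches from about 350 to 800 mm from the base axis. Payload 7.3 kg.
Tool frame: the origin (TCP) lies midway between the tips of the shut fingers; the grasp point (between the pads) lies 19 mm behind it; z points along the fingers, x is the direction in which the jaws open and shut, and the axes are right-handed (so a half turn about z gives the same grasp; the last joint's range is limited). The gripper opens to 85 mm and grips with 20 to 120 N. Pads are 22 mm wide; open, the fingers measure 114 mm over their backs; the gripper's body (76 mm by 85 mm) begins 54 mm behind the grasp point. The pads swing forward as they close: fully open they stand 13 mm farther back than shut.
Start: joints at [66.75, 19.595, 87.324, -0, 73.075, -8.365], TCP at [134.85, 507.405, 231.322] pointing down, gripper open.
Joint ranges: [-145.02, 145.02], [-44.19, 115.74], [2.07, 154.8], [-57.11, 237.11], [16.16, 152.29], [-177.93, 177.93]. Speed limits (degrees/s): [147.25, 147.25, 180, 180, 180, 180].

## Interface

Orientations are given as a 3x3 rotation matrix whose columns are the frame's x, y, z axes.
In Python, from plant import * gives the robot as it stands.
- The arm moves only by the tool servo_tool, never from a script. Its argument "steps" is text: rows parted by semicolons, each of 6 numbers parted by spaces: the shift along the world's x, y, z scaled (see below), then the turn, a rotation vector about the world's x, y, z scaled (see below). In form: dx dy dz wx wy wz; .... A call has 1 to 8 rows; each row shifts and turns the commanded pose from where the row before left it; what a row does not reach is not made up. The controller multiplies each number of a shift by 120 mm and each number of a turn by 90 degrees. A row lasts 1/8 s, in which the tool goes at most 62.5 mm and 10.7 degrees, less where a joint would pass 70% of its speed; a pose out of reach is approached as far as the arm can. A call with a number of a shift or a turn outside -1 to 1 is refused whole. A call with a gripper value outside its range is refused whole. "grip" is the closure in counts, from 0 (fully open) to 255 (shut), set as the call begins (left out, the last holds). The fingers move at their own pace and stop on an object; "force" is the grip in N (left out, the last holds). Time passes only in rows, so rows that do not move let the fingers close. It gives the time, the measured TCP pose, the force and the opening at its end, in the units of the state.
- get_obs(): the state, without advancing time (a new reading comes with each control period).
- grab_frame(name): name is "scene" or "side" or "wrist"; returns a dict with "pixels" (384x512x3 uint8, blue, green, red), "z_map" (384x512 float32, mm along the optical axis (not along the pixel's ray), 0 where there is no reading), "intrinsics" (3x3 intrinsics, pixels), "R" (3x3) and "t" (3): a world point X has camera coordinates R X + t; the wrist camera has in their place "tool_from_camera" (4x4, takes a point from camera to tool coordinates, whose origin is the TCP and whose axes are the tool frame's). Camera axes: x right, y down, z forward; pixel columns grow to the right and rows downward; lengths in mm; the calibration is good to about 2 mm. A picture is of the moment at which its call begins: read the wrist's pose just before it.
- close_job(): hands the job in, once; it reports no verdict.
The state is a dict: "time_s": time; "joint_pos": joint angles; "dq": joint speeds; "joint_efforts": joint torques, N m; "eef_pos": TCP position; "ee_rot": TCP orientation; "wrist_force": force on the tool from outside, world axes, zero at the start; "ft_torque": the same for the moment, N m; "grip_width": opening from 0.0 (shut) to 1.0 (fully open).
Only numpy, scipy, OpenCV 4.12 (cv2) and the standard library are available. Lean on these libraries where they do the work, as an engineer would, in place of code of your own. Each camera call takes 0.05 s, during which the arm holds its last target. There are 200 camera calls.

## Task

Get the plate-inspection lamp ready: push the white lamp fully down into its socket on the end of the boom, and turn it by its orange wing clockwise (seen from above) to the stop so that it locks. Then squeeze the blue lock button on the boom's black handle, pull the boom out against its spring until the red pointer stands over the yellow clip on the scale, and finish while holding it still there, with the handle gripped and the button squeezed. Do not shift the yellow clip, and leave the plate and the other things on the table where they are.

Things in the scene. Friction and masses are not known exactly. Their poses are not given: they have to be found in the camera images.
- sleeve_mouth (a point): Point on the boom's axis at the mouth of the fixed aluminium sleeve (36 mm square, black 44 mm collar at the mouth), 125 mm above the table. The stand is bolted down; its place and yaw vary. Axes are the stand's: the boom extends along -y, x is level across the boom (the scale is on the +x side), z up.
- wing (a point): Grip point of the lamp's orange wing, an upright bar 14 mm thick, 46 long, 36 tall, on the turning axis, 12 mm below its top, 24 mm above the grey flange (62 mm wide) on the white lamp. Its length is along this point's y, z up; as found it lies along the boom, so fingers close across the boom. 85 mm beyond the handle. Wing top 72 mm above the boom's axis when raised, 54 mm when seated.
- seat (a joint): How far the lamp is pushed down into its socket, m: 0 to 0.006 as found, 0.018 fully down (flange on the socket). It slides vertically, stiff with about 3.5 N of friction, and stays where it is left.
- lamp (a joint): Turn of the lamp, rad: 0 unlocked (as found), grows clockwise seen from above to the stop at 1.2, locked. A lug bars turning until the lamp is fully down (beyond about 0.0165 m). Friction about 0.04 N m; it stays where it is left.
- boom (a joint): Extension of the boom from its sleeve, m: 0 home (as found, locked), at most 0.14. When unlocked a spring draws it home with about 2.4 N near home and 5 N far out, and friction adds 0.6 N, so it slides back and locks again if let go. The lock leaves 1.5 mm of play.
- handle_grip (a point): Grip point of the boom's black handle: a block 30 mm wide across the boom, 46 long, 34 tall, centred on the boom's axis 50 mm from the sleeve mouth when home. The point is 1 mm off its centre to +x, midway once the button is pressed. Axes as the stand's. Gripped from above, fingers closing along x, one finger presses the button: 38 mm wide with the button out, 32 mm pressed. Free beneath to the plate.
- button: The blue lock button on the handle's +x side, 30 mm along the boom by 26 mm tall, standing 8 mm out of the handle's side. Its origin is at the centre of the handle block; its face is 23 mm from there along +x when out.
- release (a joint): Travel of the lock button, m: 0 out (boom locked when home), 0.006 fully pressed in; the boom is free beyond about 0.0045. Spring: 3 N to start, 6.6 N fully in.
- pointer (a point): Tip of the red pointer, a 6 mm wide bar 3 mm thick, carried by the boom beside the lamp socket, 98 mm from the boom's axis towards +x and 135 mm from the sleeve mouth when home. The point is at the top of the bar. Axes as the stand's.
- clip_mark (a point): Yellow clip on the white scale (black ticks every 10 mm), 34 mm across the scale, 10 mm wide along it. The point is on its top, level in x with the pointer tip; axes as the stand's. It lies 55 to 120 mm along the stand's -y from the pointer when the boom is home; at the mark, the pointer's y in this frame is 0. It slides stiffly: do not touch it.
- plate: White plate, 150 mm diameter, 18 mm tall, loose on the table under the boom's path; origin at its underside. Leave it.
- cap: Small blue tube cap, 18 mm diameter, 26 mm tall, standing on the table near the stand on the robot's side; origin at its underside. Leave it.
- rack: White rack of glass tubes, 70 x 160 mm, 156 mm tall; origin at its underside. Leave it.
- bowl: White bowl, 120 mm diameter, 55 mm tall; origin at its underside. Leave it.
- spray: Green bottle, 66 mm diameter, 190 mm tall; origin at its underside. Leave it.

How it is judged:
By the outcome, as a careful person would: the job done as asked, in the order asked, and still so for the second after the job is handed in, while the arm keeps its last pose, push and grip.
It also fails if it takes over 54 s, if anything falls off the work surface, if the arm or the gripper's body presses on something with over 40 N, if the wrist force passes 120 N, or if a joint passes its speed limit or range.

## Working session

There is one attempt and no reset: what is moved stays moved. The work goes in short steps, Python scripts to look and compute and a tool call to move; the robot and the scene stay as the last step left them, time stands still between calls to the robot, and variables do not carry over. Pictures are saved under pics/ and viewed, about 8 in all and at most 12, crops included, and the job is handed in when it is done.

Besides the shell and the picture viewer there is one more tool, called after "Call:" as name(argument=value, ...) on one line, values as JSON. servo_tool: Moves the arm, as the interface text tells. Shifts and turns lie within -1 to 1; 1 stands for 120 mm of shift or 90 degrees of turn. Its arguments: {"type":"object","properties":{"steps":{"type":"string"},"grip":{"type":"number"},"force":{"type":"number"}},"required":["steps"]}

```bash
mkdir -p pics; ls; cat > h.py <<'E'
from plant import *
import numpy as np, cv2
def cloud(f, o=None):
    K=f["intrinsics"]; z=f["z_map"].astype(float); v,u=np.mgrid[:z.shape[0],:z.shape[1]]
    P=np.stack([(u-K[0,2])/K[0,0]*z,(v-K[1,2])/K[1,1]*z,z],-1)
    if "tool_from_camera" in f:
        T=np.array(f["tool_from_camera"]); P=P@T[:3,:3].T+T[:3,3]
        return P@np.array(o["ee_rot"]).T+np.array(o["eef_pos"])
    return (P-np.array(f["t"]).ravel())@np.array(f["R"])
def mask(f,h0,h1,s=100,v=60):
    h=cv2.cvtColor(np.ascontiguousarray(f["pixels"]),cv2.COLOR_BGR2HSV)
    return (cv2.inRange(h,(h0,s,v),(h1,255,255))>0)&(f["z_map"]>0)
E
python3 - <<'E'
from h import *
o=get_obs(); print(o)
A=[grab_frame(n) for n in("scene","side")]
np.save("/tmp/a.npy",A,allow_pickle=True)
cv2.imwrite("pics/1.png",cv2.resize(np.vstack([a["pixels"] for a in A]),(400*1,600)))
cv2.imwrite("pics/s.png",A[0]["pixels"]);cv2.imwrite("pics/d.png",A[1]["pixels"])
for n,a in zip("sd",A):
    P=cloud(a)
    for c,h0,h1 in(("orange",8,18),("yellow",22,35),("blue",100,130),("red",0,5)):
        m=mask(a,h0,h1,130).astype(np.uint8)
        k,L,S,C=cv2.connectedComponentsWithStats(m)
        for i in range(1,k):
            if S[i,4]>12: 
                q=P[L==i]; print(n,c,S[i],C[i].round(),np.median(q,0).round(1),q.min(0).round(),q.max(0).round())
E
```

```text
pics
{'time_s': 0.0, 'joint_pos': array([ 6.67471093e+01,  1.96353994e+01,  8.73766444e+01,  1.09952240e-03,
        7.30753114e+01, -8.36482932e+00]), 'dq': array([ 0.05759577,  0.01039404,  0.01663195, -0.03765234, -0.00870582,
        0.04992272]), 'joint_efforts': array([ 1.36316135e-03, -4.33677077e+01, -2.46014678e+01, -2.51542735e-05,
        7.67905003e-03,  5.93528469e-06]), 'eef_pos': array([134.69967464, 507.01345736, 230.63892757]), 'ee_rot': array([[ 2.56936372e-01,  9.66428123e-01, -6.18779125e-04],
       [ 9.66427148e-01, -2.56937005e-01, -1.39354361e-03],
       [-1.50574699e-03, -2.39952905e-04, -9.99998838e-01]]), 'wrist_force': array([ 0.04440876,  0.7076895 , -0.37218121]), 'ft_torque': array([-0.02323809,  0.0242163 ,  0.01832412]), 'grip_width': 0.9998795332836213}
s orange [271   0  18   7  83] [280.   4.] [-741.5 -980.3  245.2] [ -937. -1105.   201.] [-685. -923.  252.]
s orange [300   9  18   6  78] [308.  12.] [-731.3 -758.6  245.6] [-784. -810.  239.] [-687. -711.  252.]
s orange [   0   12   69  156 4797] [ 25. 101.] [  687.2 -1482.    -30.2] [  477. -186
[... 4050 characters left out ...]
110   85 6606] [247.  34.] [1019.  1274.2   -9.4] [ 707. 1255. -399.] [1340. 1296.  208.]
d blue [ 149   39   42   51 1243] [169.  60.] [ 543.  1274.4  -77.2] [ 454. 1257. -250.] [ 650. 1295.   23.]
d blue [247 183   4   7  20] [249. 186.] [528.   36.  137.2] [521.  24. 134.] [533.  46. 142.]
d blue [199 220   4   7  22] [201. 223.] [376.2  41.9  24.7] [371.  37.  11.] [381.  53.  27.]
d blue [341 312   7   9  47] [344. 316.] [ 571.8 -406.8  153.7] [ 566. -413.  143.] [ 580. -400.  157.]
d blue [360 323   8   9  52] [363. 327.] [ 596.8 -442.2  153.9] [ 592. -449.  142.] [ 606. -435.  157.]
d blue [353 352   8   9  55] [356. 356.] [ 549.8 -487.3  154.7] [ 544. -494.  144.] [ 559. -480.  158.]
```

View picture.

```bash
python3 - <<'E'
from h import *
A=np.load("/tmp/a.npy",allow_pickle=True)
a=A[0]["pixels"][100:290,150:390];b=A[1]["pixels"][120:310,160:400]
cv2.imwrite("pics/2.png",cv2.resize(np.hstack([a,b]),(800,316),interpolation=cv2.INTER_CUBIC))
E
```

```text
(no output)
```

View pics/2.png

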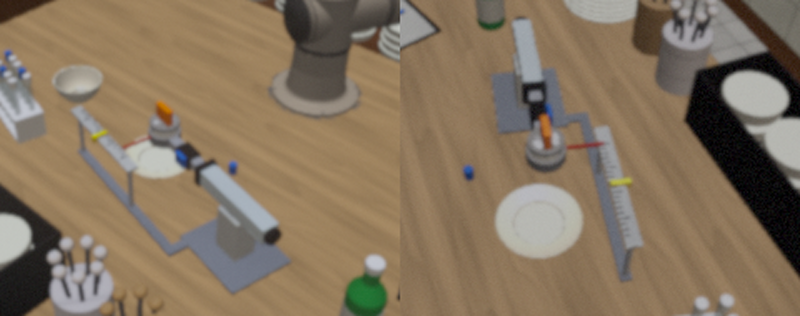

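The left crop (scene camera) shows the sleeve, boom, lamp with its orange wing (165,115), and the scale with its clip (98,134). The side view on the right agrees: the boom runs along about −y and the scale is on +x. Next I'll get the stand yaw from the sleeve.

```bash
python3 - <<'E'
from h import *
A=np.load("/tmp/a.npy",allow_pickle=True)
for a in A:
    P=cloud(a); m=(a["z_map"]>0)&(abs(P[...,2]-143)<4)&(P[...,0]>430)&(P[...,0]<640)&(P[...,1]>85)&(P[...,1]<320)
    q=P[m].astype(np.float32); print(len(q),q.min(0),q.max(0)); r=cv2.minAreaRect(q[:,:2]); print(r)
    m=mask(a,8,18,130)&(P[...,2]>170)&(P[...,2]<205)&(abs(P[...,0]-495)<40)&(abs(P[...,1]+45)<40)
    q=P[m].astype(np.float32); print("wing",cv2.minAreaRect(q[:,:2]),q[:,2].max())
E
cat > /tmp/t.py <<'E'
E
```

```text
533 [504.45468  86.64086 139.00273] [587.62506 293.10303 146.96245]Traceback (most recent call last):
  File "<stdin>", line 5, in <module>
cv2.error: OpenCV(4.12.0) /io/opencv/modules/imgproc/src/convhull.cpp:143: error: (-215:Assertion failed) total >= 0 && (depth == CV_32F || depth == CV_32S) in function 'convexHull'
```

```bash
python3 - <<'E'
from h import *
A=np.load("/tmp/a.npy",allow_pickle=True)
for a in A:
    P=cloud(a); R=lambda q:cv2.minAreaRect(np.ascontiguousarray(q[:,:2],dtype=np.float32))
    m=(a["z_map"]>0)&(abs(P[...,2]-143)<4)&(P[...,0]>430)&(P[...,0]<640)&(P[...,1]>85)&(P[...,1]<320)
    q=P[m]; print(len(q),q.min(0),q.max(0),R(q),cv2.fitLine(q[:,:2].astype(np.float32),2,0,.01,.01).ravel())
    m=mask(a,8,18,130)&(P[...,2]>170)&(P[...,2]<205)&(abs(P[...,0]-495)<40)&(abs(P[...,1]+45)<40)
    q=P[m]; print("wing",R(q),q[:,2].max())
E
```

```text
533 [504.45466884  86.64086226 139.00273303] [587.6250416  293.10301739 146.96244427] ((546.0508422851562, 192.9727325439453), (208.95994567871094, 45.48783493041992), 78.03082275390625) [2.2120620e-01 9.7522706e-01 5.4886499e+02 1.9089987e+02]
wing ((496.69830322265625, -41.001792907714844), (48.32451248168945, 14.876065254211426), 75.25777435302734) 195.7438306521562
473 [502.38137287  85.2768522  139.00201759] [581.53815246 292.82807198 146.99535582] ((547.810302734375, 189.0535888671875), (212.45858764648438, 42.78472137451172), 75.74642944335938) [2.2673908e-01 9.7395551e-01 5.4338116e+02 1.7936818e+02]
wing ((491.9139404296875, -44.66300964355469), (46.71548080444336, 12.870331764221191), 75.72522735595703) 195.6296214313594
```

Call:
servo_tool(steps="0.25 -0.383 0.2 0 0 -0.0815;0.25 -0.383 0.2 0 0 -0.0815;0.25 -0.383 0.2 0 0 -0.0815;0.25 -0.383 0 0 0 -0.0815;0.25 -0.383 0 0 0 -0.0815;0.25 -0.383 0 0 0 -0.0815;0.25 -0.383 0 0 0 -0.0815;0.25 -0.383 0 0 0 -0.0815", grip=0)

```text
time_s: 1.1
eef_pos: [375.4, 138.1, 303.2]
ee_rot: [[0.96, 0.279, 0.0], [0.279, -0.96, 0.0], [0.0, -0.0, -1.0]]
wrist_force: [0.7, 1.0, 0.3]
grip_width: 0.999
```

Call:
servo_tool(steps="0.25 -0.383 0 0 0 -0.0815;0.25 -0.383 0 0 0 -0.0815;0.25 -0.383 0 0 0 -0.0815;0.25 -0.383 0 0 0 -0.0815;0 0 0 0 0 0")

```text
time_s: 1.72
eef_pos: [495.9, -47.1, 302.0]
ee_rot: [[0.974, -0.228, -0.002], [-0.228, -0.974, -0.0], [-0.002, 0.001, -1.0]]
wrist_force: [-0.4, 0.0, -0.3]
grip_width: 1.001
```

```bash
python3 - <<'E'
from h import *
o=get_obs(); a=grab_frame("wrist"); np.save("/tmp/w.npy",[o,a],allow_pickle=True)
print(a["tool_from_camera"])
cv2.imwrite("pics/3.png",a["pixels"]); P=cloud(a,o)
R=lambda q:cv2.minAreaRect(np.ascontiguousarray(q[:,:2],dtype=np.float32))
for c,h0,h1 in(("orange",8,18),("yellow",22,35),("blue",100,130),("red",0,5)):
    m=mask(a,h0,h1,130).astype(np.uint8)
    k,L,S,C=cv2.connectedComponentsWithStats(m)
    for i in range(1,k):
        if S[i,4]>40: 
            q=P[L==i]; zt=np.percentile(q[:,2],95); q=q[abs(q[:,2]-zt)<5]; print(c,S[i],C[i].round(),zt.round(1),R(q))
E
```

```text
[[ 9.99998991e-01  5.64687438e-04  1.30331300e-03 -2.75421506e-01]
 [-9.50830649e-04  9.47788115e-01  3.18899334e-01 -8.18160927e+01]
 [-1.05518612e-03 -3.18900252e-01  9.47787696e-01 -1.42539946e+02]
 [ 0.00000000e+00  0.00000000e+00  0.00000000e+00  1.00000000e+00]]
orange [241 160  15  53 327] [248. 182.] 194.7 ((492.1139221191406, -41.90964126586914), (44.84772491455078, 12.870798110961914), 76.95307922363281)
yellow [325 224  30  12 256] [341. 230.] 124.9 ((583.2633056640625, -139.56781005859375), (10.361103057861328, 33.759159088134766), 77.8931884765625)
blue [263  78   8  31 239] [266.  93.] 140.2 ((528.9436645507812, 36.002723693847656), (28.527271270751953, 7.2963433265686035), 77.61614990234375)
blue [150 106  13  13 132] [156. 112.] 27.1 ((377.756591796875, 48.43715286254883), (16.235637664794922, 15.969666481018066), 45.047603607177734)
red [281 172  56   5 248] [308. 174.] 134.2 ((556.8519287109375, -57.35215377807617), (5.542104721069336, 61.728782653808594), 77.0095443725586)
```

View pics/3.png

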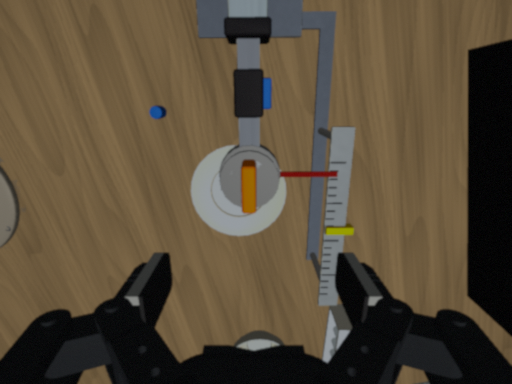

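The wrist view shows the wing at (248,187), the handle with its blue button (250,93), the red pointer (308,174) and the clip (341,230). Both stand axes agree at a yaw of −13°. I'll descend on the wing and close.

Call:
servo_tool(steps="-0.032 0.043 -0.3 0 0 0;0 0 -0.3 0 0 0;0 0 -0.3 0 0 0;0 0 -0.23 0 0 0;0 0 0 0 0 0")

```text
time_s: 2.4
eef_pos: [489.2, -37.6, 166.3]
ee_rot: [[0.975, -0.222, -0.004], [-0.222, -0.975, 0.001], [-0.005, -0.0, -1.0]]
wrist_force: [-1.2, -0.9, 0.3]
grip_width: 1.003
```

Call:
servo_tool(steps="0 0 0 0 0 0;0 0 0 0 0 0;0 0 0 0 0 0;0 0 0 0 0 0;0 0 0 0 0 0;0 0 0 0 0 0", grip=255, force=60)

```text
time_s: 3.15
eef_pos: [492.2, -39.3, 168.4]
ee_rot: [[0.975, -0.223, 0.003], [-0.223, -0.975, -0.001], [0.003, -0.0, -1.0]]
wrist_force: [4.7, -0.0, 2.2]
grip_width: 0.152
```

Call:
servo_tool(steps="0 0 -0.04 0 0 0;0 0 -0.04 0 0 0;0 0 -0.04 0 0 0;0 0 0 0 0 0;0 0 0 0 0 0")

```text
time_s: 3.78
eef_pos: [492.1, -39.2, 153.2]
ee_rot: [[0.975, -0.223, 0.002], [-0.223, -0.975, -0.001], [0.003, -0.0, -1.0]]
wrist_force: [6.4, -1.0, -1.1]
grip_width: 0.154
```

Call:
servo_tool(steps="0 0 -0.015 0 0 0;0 0 0 0 0 0;0 0 0 0 0 0")

```text
time_s: 4.15
eef_pos: [492.2, -39.2, 152.9]
ee_rot: [[0.975, -0.223, 0.004], [-0.223, -0.975, -0.001], [0.004, 0.0, -1.0]]
wrist_force: [3.1, -0.8, 11.1]
grip_width: 0.153
```

Call:
servo_tool(steps="0 0 -0.01 0 0 -0.1;0.003 -0.002 0 0 0 -0.1;0.003 -0.002 0 0 0 -0.1;0.003 -0.002 0 0 0 -0.1;0.003 -0.002 0 0 0 -0.1;0.003 -0.002 0 0 0 -0.1;0.003 -0.002 0 0 0 -0.1;0 0 0 0 0 -0.06")

```text
time_s: 5.15
eef_pos: [495.2, -41.5, 152.8]
ee_rot: [[0.148, -0.989, 0.006], [-0.989, -0.148, -0.003], [0.004, -0.006, -1.0]]
wrist_force: [2.0, -3.7, 18.0]
grip_width: 0.151
```

Call:
servo_tool(steps="0 0 0 0 0 -0.03;0 0 0 0 0 0;0 0 0 0 0 0")

```text
time_s: 5.52
eef_pos: [495.2, -41.5, 152.9]
ee_rot: [[0.106, -0.994, 0.006], [-0.994, -0.106, -0.003], [0.004, -0.006, -1.0]]
wrist_force: [3.3, -2.6, 16.6]
grip_width: 0.154
```

```bash
python3 -c "
from h import *
o=get_obs();print(o['ft_torque'],o['wrist_force'],o['joint_pos'])"
```

```text
[-0.48706602 -0.38863639  0.71295838] [ 3.28056831 -2.60343372 16.63202938] [-13.57939275  21.13374683  98.61080517  -0.10648018  59.86584627
  70.38372138]
```

Call:
servo_tool(steps="0 0 0.012 0 0 0.01;0 0 0 0 0 0;0 0 0 0 0 0;0 0 0 0 0 0;0 0 0.3 0 0 0;0 0 0.3 0 0 0.08;0 0 0.3 0 0 0.1;0 0 0.3 0 0 0.1", grip=0)

```text
time_s: 6.52
eef_pos: [492.9, -40.3, 296.7]
ee_rot: [[0.536, -0.844, -0.001], [-0.844, -0.536, 0.0], [-0.0, 0.0, -1.0]]
wrist_force: [0.6, 0.2, -1.1]
grip_width: 1.0
```

Call:
servo_tool(steps="0 0 0 0 0 0.1;0 0 0 0 0 0.1;0 0 0 0 0 0.1;0.03 0.2 0 0 0 0.1;0.03 0.2 0 0 0 0.1;0.05 0.2 0 0 0 0;0 0 0 0 0 0;0 0 0 0 0 0")

```text
time_s: 7.52
eef_pos: [506.2, 31.2, 295.5]
ee_rot: [[0.975, -0.223, -0.001], [-0.223, -0.975, -0.0], [-0.0, 0.001, -1.0]]
wrist_force: [0.4, 0.4, 0.8]
grip_width: 1.003
```

```bash
cat > look.py <<'E'
from h import *
import sys
o=get_obs(); a=grab_frame("wrist"); print(o["time_s"],o["eef_pos"].round(1),np.degrees(np.arctan2(o["ee_rot"][1,0],o["ee_rot"][0,0])))
cv2.imwrite("pics/%s.png"%sys.argv[1],a["pixels"]); P=cloud(a,o)
R=lambda q:cv2.minAreaRect(np.ascontiguousarray(q[:,:2],dtype=np.float32))
E=np.array([[.974,-.225],[.225,.974]])
for c,h0,h1 in(("orange",8,18),("yellow",22,35),("blue",100,130),("red",0,5)):
    m=mask(a,h0,h1,130).astype(np.uint8)
    k,L,S,C=cv2.connectedComponentsWithStats(m)
    for i in range(1,k):
        if S[i,4]>40: 
            q=P[L==i]; zt=np.percentile(q[:,2],95); q=q[abs(q[:,2]-zt)<5]; r=R(q);print(c,S[i],C[i].round(),zt.round(1),r,"stand",(E@r[0]).round(1))
E
python3 look.py 4
```

```text
7.525 [506.2  31.2 295.5] -12.90330120504223
orange [236 236  42  35 713] [256. 251.] 178.9 ((493.32403564453125, -42.04044723510742), (44.50979995727539, 14.014426231384277), 8.556225776672363) stand [490.   70.1]
yellow [327 284  10   8  70] [331. 288.] 124.9 ((572.4183349609375, -136.10821533203125), (9.958003044128418, 11.2494535446167), 79.66175079345703) stand [588.2  -3.8]
blue [269 156   8  28 213] [273. 170.] 141.5 ((528.6485595703125, 36.987388610839844), (28.386737823486328, 7.870916843414307), 78.56827545166016) stand [506.6 155. ]
blue [160 161  12  12 112] [165. 167.] 26.8 ((378.1111755371094, 48.85247802734375), (15.634528160095215, 15.940245628356934), 67.4887466430664) stand [357.3 132.7]
red [285 238  53   5 220] [311. 240.] 134.0 ((556.1692504882812, -56.64449691772461), (6.405137538909912, 61.51148223876953), 76.87504577636719) stand [554.5  70. ]
```

View pics/4.png

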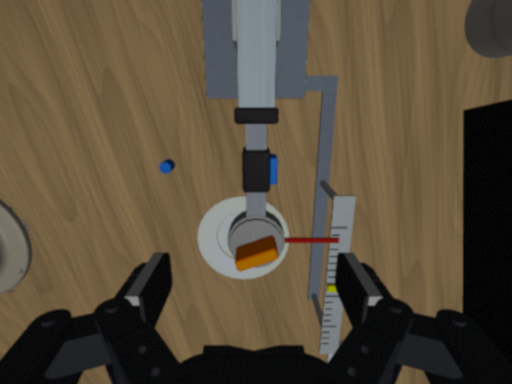

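The wing has turned 68.4° (stop is 68.8°) and its top is at 179 mm, so the lamp is seated and locked. The wing shows at (256,251) and the handle at (257,170). Next I'll grip the handle.

Call:
servo_tool(steps="0.045 0.08 -0.3 0 0 0;0 0 -0.38 0 0 0;0 0 -0.38 0 0 0;0 0 -0.3 0 0 0;0 0 -0.2 0 0 0;0 0 0 0 0 0")

```text
time_s: 8.32
eef_pos: [510.5, 40.5, 107.1]
ee_rot: [[0.974, -0.224, -0.004], [-0.224, -0.974, 0.0], [-0.004, 0.001, -1.0]]
wrist_force: [0.1, -0.0, 0.3]
grip_width: 1.001
```

Call:
servo_tool(steps="0 0 0 0 0 0;0 0 0 0 0 0;0 0 0 0 0 0;0 0 0 0 0 0;0 0 0 0 0 0;0 0 0 0 0 0", grip=255, force=50)

```text
time_s: 9.07
eef_pos: [512.2, 41.2, 110.3]
ee_rot: [[0.975, -0.223, 0.002], [-0.223, -0.975, -0.0], [0.002, -0.0, -1.0]]
wrist_force: [-3.1, -0.3, 9.3]
grip_width: 0.36
```

Call:
servo_tool(steps="0 0 0.01 0 0 0;-0.02 -0.09 0 0 0 0;-0.021 -0.09 0 0 0 0;-0.021 -0.09 0 0 0 0;-0.021 -0.09 0 0 0 0;-0.021 -0.09 0 0 0 0;0 0 0 0 0 0;0 0 0 0 0 0")

```text
time_s: 10.07
eef_pos: [499.7, -13.7, 110.3]
ee_rot: [[0.975, -0.224, 0.002], [-0.224, -0.975, -0.0], [0.002, 0.0, -1.0]]
wrist_force: [0.5, 3.0, 5.6]
grip_width: 0.362
```

```bash
python3 look.py 5; cat > meas.py <<'E'
from h import *
import sys
E=np.array([[.974,-.225],[.225,.974]])
o=get_obs();print(o["time_s"],o["eef_pos"].round(1),E@o["eef_pos"][:2],o["wrist_force"].round(1),o["grip_width"])
V=[]
for n in("scene","side"):
    a=grab_frame(n); P=cloud(a); S=P[...,:2]@E.T; V.append(cv2.resize(a["pixels"][110:290,150:390],(400,300),interpolation=cv2.INTER_CUBIC))
    for c,h0,h1,z0,z1 in(("red",0,6,125,142),("red2",174,180,125,142),("yellow",22,35,115,130)):
        m=mask(a,h0,h1,100)&(P[...,2]>z0)&(P[...,2]<z1)&(S[...,0]>500)&(S[...,0]<610)&(abs(S[...,1])<120)
        if m.sum()>3: q=S[m]; print(n,c,m.sum(),np.median(q,0).round(1),q.min(0).round(1),q.max(0).round(1))
cv2.imwrite("pics/%s.png"%sys.argv[1],np.hstack(V))
E
python3 meas.py 6
```

```text
10.075 [499.7 -13.7 110.3] -12.944413031139074
blue [ 77 150  34  24 536] [ 92. 162.] 26.5 ((377.175048828125, 48.60820388793945), (17.70054817199707, 15.937195777893066), 12.315620422363281) stand [356.4 132.2]
blue [282 257   6  52 198] [285. 282.] 140.4 ((514.0269775390625, -16.329259872436523), (29.313274383544922, 2.2652459144592285), 77.32732391357422) stand [504.3  99.8]
10.125 [499.7 -13.6 110.3] [489.75684616  99.16704473] [1.4 2.9 5.2] 0.3622181364022451
scene yellow 19 [597.6  -2.3] [583.1 -12. ] [609.8   1.7]
side red 35 [553.6  12.6] [526.4   8.3] [583.7  17. ]
side red2 4 [563.4  12.7] [559.5  10.7] [569.8  15.5]
side yellow 34 [597.   -6.8] [583.4 -10.9] [ 6.098e+02 -5.000e-01]
```

The handle pulled the boom out 55 mm, and about 19 mm is left.

Call:
servo_tool(steps="-0.012 -0.052 0 0 0 0;-0.012 -0.052 0 0 0 0;-0.012 -0.05 0 0 0 0;0 0 0 0 0 0;0 0 0 0 0 0;0 0 0 0 0 0")

```text
time_s: 10.98
eef_pos: [495.5, -32.0, 110.3]
ee_rot: [[0.975, -0.224, 0.002], [-0.224, -0.975, -0.0], [0.002, 0.0, -1.0]]
wrist_force: [1.6, 3.0, 6.3]
grip_width: 0.358
```

```bash
python3 meas.py 7; python3 - <<'E'
from h import *
a=grab_frame("side")["pixels"][190:260,240:330]; cv2.imwrite("pics/8.png",cv2.resize(a,(720,560),interpolation=cv2.INTER_CUBIC))
E
```

```text
10.975 [495.5 -32.  110.3] [489.81807997  80.3385165 ] [1.6 3.  6.3] 0.35792916614423703
scene yellow 19 [595.7  -3.5] [584.8 -16.4] [609.9   1.9]
side red 31 [547.7  -5.6] [525.9 -10.2] [583.4  -1.6]
side red2 11 [566.1  -6.4] [560.3  -9.5] [574.7  -3. ]
side yellow 35 [597.2  -6.9] [583.8 -11.8] [609.9  -1. ]
```

View pics/8.png

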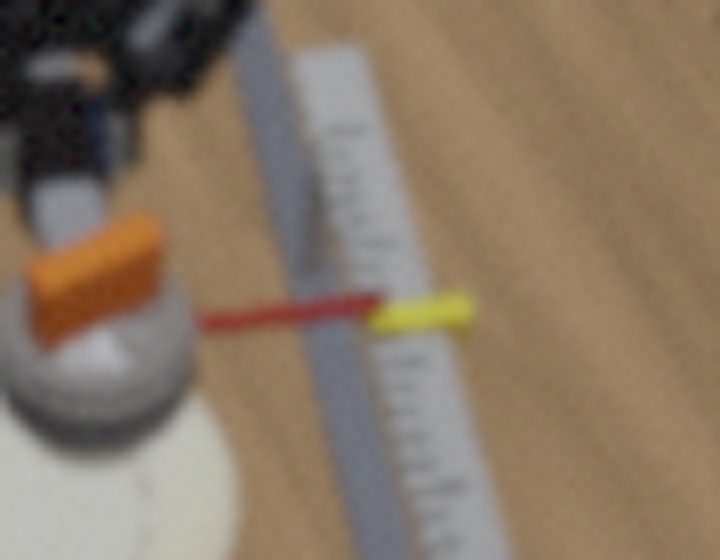

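View pics/7.png

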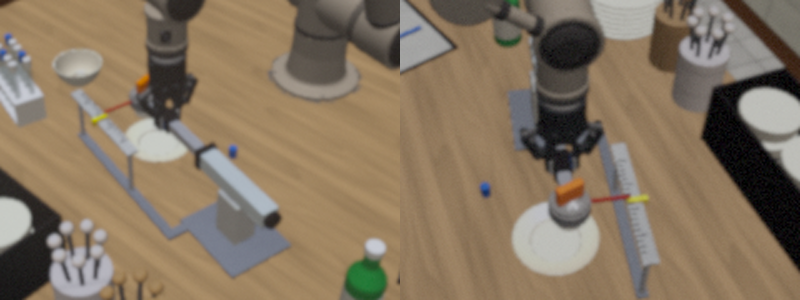

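The side crop shows the red pointer tip (380,298) hovering over the yellow clip (420,313). I'll cross-check the required extension by casting rays from the first overhead view, and the current remainder from the side view.

```bash
python3 - <<'E'
from h import *
def rays(f,m,z,o=None):
    K=f["intrinsics"]; v,u=np.nonzero(m); d=np.stack([(u-K[0,2])/K[0,0],(v-K[1,2])/K[1,1],np.ones(len(u))],1)
    if o is not None:
        T=np.array(f["tool_from_camera"]);Rw=np.array(o["ee_rot"]);d=d@T[:3,:3].T@Rw.T;c=Rw@T[:3,3]+o["eef_pos"]
    else: R=np.array(f["R"]);d=d@R;c=-R.T@np.array(f["t"]).ravel()
    return (c+d*((z-c[2])/d[:,2])[:,None])[:,:2]
def go(n,f,o=None):
    P=cloud(f,o); X=P[...,0];Y=P[...,1];Z=P[...,2]
    box=(X>500)&(X<625)&(Y>-180)&(Y<-20)
    r=(mask(f,0,7,90)|mask(f,172,180,90))&box&(Z>122)&(Z<145); y=mask(f,22,35,100)&box&(Z>110)&(Z<135)
    q=rays(f,r,133.5,o).astype(np.float32); c=rays(f,y,124.5,o); c=(c.min(0)+c.max(0))/2 if 0 else np.array(cv2.minAreaRect(c.astype(np.float32))[0])
    vx,vy,x0,y0=cv2.fitLine(q,cv2.DIST_HUBER,0,.01,.01).ravel()
    for a in (np.degrees(np.arctan2(vy,vx)) if vx>0 else np.degrees(np.arctan2(-vy,-vx)),-12.5,-13.):
        t=np.radians(a); print(n,r.sum(),y.sum(),"yaw",round(a,2),"remaining",round(float((np.array([x0,y0])-c)@[-np.sin(t),np.cos(t)]),2))
o,f=np.load("/tmp/w.npy",allow_pickle=True); go("wrist@home",f,o)
A=np.load("/tmp/a.npy",allow_pickle=True); go("side@home",A[1]); go("scene@home",A[0])
go("side now",grab_frame("side")); go("scene now",grab_frame("scene"))
E
```

```text
wrist@home 304 250 yaw -12.93 remaining 73.33
wrist@home 304 250 yaw -12.5 remaining 73.65
wrist@home 304 250 yaw -13.0 remaining 73.28
side@home 38 47 yaw -12.91 remaining 75.46
side@home 38 47 yaw -12.5 remaining 75.79
side@home 38 47 yaw -13.0 remaining 75.4
scene@home 5 34 yaw -12.54 remaining 72.49
scene@home 5 34 yaw -12.5 remaining 72.51
scene@home 5 34 yaw -13.0 remaining 72.19
side now 47 47 yaw -12.66 remaining 0.64
side now 47 47 yaw -12.5 remaining 0.76
side now 47 47 yaw -13.0 remaining 0.38
scene now 4 31 yaw -13.31 remaining -0.35
scene now 4 31 yaw -12.5 remaining 0.47
scene now 4 31 yaw -13.0 remaining -0.03
```

The remaining offset is about 0.3 mm, which is inside the measurement noise. I'll let it settle and hand in.

Call:
servo_tool(steps="0 0 0 0 0 0;0 0 0 0 0 0;0 0 0 0 0 0;0 0 0 0 0 0")

```text
time_s: 11.72
eef_pos: [495.5, -31.9, 110.3]
ee_rot: [[0.975, -0.224, 0.002], [-0.224, -0.975, -0.0], [0.002, -0.0, -1.0]]
wrist_force: [1.5, 2.7, 5.4]
grip_width: 0.362
```

```bash
python3 -c "
from h import *
o=get_obs();print(o['time_s'],o['eef_pos'].round(2),o['wrist_force'].round(1),o['grip_width'],abs(o['dq']).max());print(close_job())"
```

```text
11.725 [495.54 -31.94 110.33] [1.5 2.7 5.4] 0.3621784185503245 0.059773544441066154
the job is handed in; nothing more can be done
None
```

The lamp is seated and locked. The boom is pulled out with the red pointer over the yellow clip, and I handed in at 11.7 s with the handle still gripped and the button squeezed.

- **Lamp:** the wing top measured 178.9 mm, against an expected 179 mm when seated. The wing turned 68.4°, against a stop at 68.8°, and the wrist felt about 0.7 N m against the stop.
- **Boom:** it is out about 74 mm. The distance needed came out at 73.3 mm from the close overhead view, but 75.5 mm from the side camera and 72.5 mm from the scene camera. The scene figure rests on only about 5 pixels.
- **Pointer:** after the pull, the side camera put it about 0.4–0.8 mm short of the clip. The scene camera gave −0.35 to +0.5 mm. I treated this as on the mark and made no further correction.
- **Hold:** the pose was steady over the last half second. The jaws were open about 31 mm, close to the 32 mm expected with the button fully pressed.
- **Other things:** the clip read within about 1 mm of its earlier position. In the last pictures nothing appeared to have moved; I did not measure the plate or the other things.

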